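Hold a bevelled heel blank in the corner of a drilling jig

ROBOT

A 6-joint arm with a two-finger parallel gripper is mounted at the origin on the work surface. World frame = base frame: x ahead of the robot, y to its left, z up, the work surface at z = 0. Lengths are in mm, angles in rad, forces in N, time in s.
With the tool pointing down it reaches from about 350 to 975 mm from the base axis. Payload 7.1 kg.
Tool frame: the origin (TCP) lies midway between the tips of the shut fingers; the grasp point (between the pads) lies 19 mm behind it (ctrl.grip_depth is the distance from the TCP to the grasp point, in mm); z points along the fingers, y is the line along which they close (so a half turn about z gives the same grasp; the last joint's range is limited). The gripper opens to 88 mm and grips with 3 to 60 N. Pads are 20 mm wide; open, the fingers measure 115 mm over their backs; the gripper's body (75 mm by 178 mm) begins 61 mm behind the grasp point.
Start: joints at [1.131, 0.423, 1.63, -0, 1.089, -0.019], TCP at [255.274, 570.473, 222.675] pointing down, gripper open.
Joint ranges: [-3, 3], [-0.9, 2.11], [0.09, 2.58], [-1.31, 4.45], [0.11, 2.69], [-2.54, 2.54]. Speed limits (rad/s): [2.39, 2.39, 3.01, 3.14, 3.14, 3.14].

INTERFACE

Orientations are given as a rotation vector (axis times angle).
In Python, from workcell import ctrl, cams gives the robot as it stands.
- The arm moves only by the tool move_arm, never from a script. Its argument "steps" is a list of rows, each a list of 3 entries, a list of its own where there are three numbers: the shift along the tool's x, y, z in units of 25 mm (1.0 is 25 mm), then the turn about the tool's z in units of 5 degrees (1.0 is 5 degrees), then the closure, from 0 (fully open) to 1 (shut). A call has 1 to 20 rows; each row shifts and turns the commanded pose from where the row before left it, along the tool's axes as they then stand; what a row does not reach is not made up. A row lasts 1/12 s, in which the tool goes at most 41.7 mm and 7.16 degrees, less where a joint would pass 70% of its speed; a pose out of reach is approached as far as the arm can. A call is refused whole if a number of a shift passes 1 or a number of a turn 1, either way. A call with a gripper value outside its range is refused whole. The fingers move at their own pace and stop on an object; the grip force is fixed at half the most. Time passes only in rows, so rows that do not move let the fingers close. It gives the time, the measured TCP pose, the force, the opening and the grip force at its end, in the units of the state.
- ctrl.get_obs(): the state, without advancing time (a new reading comes with each control period).
- cams.get_image(name): name is "scene" or "side" or "wrist"; returns a dict with "image" (384x512x3 uint8, red, green, blue), "camera_matrix" (3x3 intrinsics, pixels), "xyz" and "rotation" of the camera in the world; the wrist camera has in their place "mount" (4x4, takes a point from camera to tool coordinates, whose origin is the TCP and whose axes are the flange's). Camera axes: x right, y down, z forward; pixel columns grow to the right and rows downward; lengths in mm; the calibration is good to about 2 mm. The wrist camera is an equidistant fisheye: a pixel r from the principal point sees the ray r / f radians off the axis. A picture is of the moment at which its call begins: read the wrist's pose just before it. There is no depth.
- ctrl.close_job(): hands the job in; it is judged then, once.
Trained networks look in the newest picture that a camera, given by its name, has taken for a name from the list of things; names that differ only in an ending like _2 or _b are one class to them, and where a whole thing is asked for, a point or a joint stands for the part that bears it (a point fixed in the world has none). Each returns a list of dicts, best first, with "p" (0 to 1); they miss things now and then, are a little off and sometimes report something else, mostly with a low value. They report only what shows in the picture. A call takes as long as a camera call. They do not tell look-alikes from the thing itself.
- cams.boxes_of(camera, thing): "rect" ([centre column, centre row, width, height] in pixels, round what is visible of it).
- cams.cut_out(camera, thing): "pixels" (384x512 bool, what is visible of it) and "rect" ([centre column, centre row, width, height] in pixels, round what is visible of it).
The state is a dict: "t": time; "qpos": joint angles; "qvel": joint speeds; "joint_torque": joint torques, N m; "ee_pos": TCP position; "orientation": TCP orientation; "ft_force": force on the tool from outside, world axes, zero at the start; "moment": the same for the moment, N m; "width": finger opening in mm; "grasp_force": force on a finger pad.
Only numpy, scipy, OpenCV 4.12 (cv2) and the standard library are available. Lean on these libraries where they do the work, as an engineer would, in place of code of your own. Each camera call takes 0.05 s, during which the arm holds its last target. There are 200 camera calls.

TASK

On the grey drilling jig on the shoe bench, slide the bevelled wooden heel blank home until its long square side is flush along the aluminium fence and its end is against the steel stop block. Then, with the gripper's fingertips, push on the blank slantwise, rather more sideways than down and as firmly as a hand would (about 20 N), so that it is pressed against the fence and down onto the jig bed at once, and finish while still holding it so, without letting go. Keep the blank flat on the bed throughout, and leave the other things on the bench where they are.

Things in the scene. Friction and masses are not known exactly. Their poses are not given: they have to be found in the camera images.
- jig: Fixed drilling jig bed: a flat grey laminate plate 300 (x) by 420 (y) by 18 mm lying on the bench. Origin at the centre of its underside, z up. Its top, on which the blank slides, is 18 mm above the bench. Its +x side, away from the robot, carries the fence. Position and yaw vary. Friction under the blank (coefficient up to about 0.7) takes up part of a sideways push before it reaches the fence.
- fence: Straight aluminium fence fixed to the jig bed, 25 (x) by 380 (y) by 30 mm high above the bed, parallel to the jig's y axis, with flat screw heads on top. Origin at the centre of its underside, on the bed's top; axes as the jig's. Rigid.
- fence_face (a point): Point on the fence's working face (the face looking to jig -x), at jig x = +100 mm, jig y = 0, 15 mm above the bed. Axes as the jig's.
- stop: Steel stop block fixed on the bed against the fence, left of the blank (to jig +y), 60 (x) by 40 (y) by 30 mm high with a round dark screw (18 mm across, 12 mm tall) on top. Its place along the fence varies. Origin at the centre of its underside, on the bed's top; axes as the jig's. Rigid.
- stop_face (a point): Point in the middle of the stop's working face (the face looking to jig -y), 15 mm above the bed. Axes as the jig's.
- blank: The workpiece: loose light wooden heel blank, 95 (x) by 120 (y) by 40 mm high, about 0.3 kg, lying on the jig bed off the fence and stop, up to 0.3 rad askew. Too big for the gripper, so it is pushed. Rigid. Origin at the centre of its underside; its square +x side goes to the fence, its +y end to the stop. Its -x side, towards the robot, is upright for 14 mm and bevelled above.
- blank_side (a point): Point on the blank's square +x side, at blank (47.5, 0, 15) mm. Axes as the blank's.
- blank_end (a point): Point on the blank's +y end, at blank (0, 60, 15) mm. Axes as the blank's.
- blank_bevel (a point): Middle of the steep bevel (60 degrees from level) that runs along the blank's whole top edge on the robot's side, from blank x = -47.5, z = 14 mm up to x = -32.5, z = 40 mm; this point is at blank (-40, 0, 27) mm. Axes as the blank's (not turned with the bevel); a push square to the bevel goes along (0.87, 0, -0.5).
- offcut: Bystander: loose wooden offcut 55 by 35 by 25 mm on the near left part of the jig bed. Origin at the centre of its underside.
- spare: Bystander: a second, identical heel blank lying on the bench to the left, off the jig. Origin at the centre of its underside.
- hammer: Bystander: hammer lying on the bench to the right of the jig.
- can: Bystander: round can 80 mm across, 110 mm tall, standing on the bench to the left of the jig.
- brush: Bystander: brush lying on the bench to the right of the jig.
- cone: Bystander: thread cone 60 mm across, 100 mm tall, standing on the bench near the robot's left side.
- screwdriver: Bystander: screwdriver lying on the bench near the robot's right side.
Mind the look-alikes: they are no part of the job. Leave any purple or white look-alike of the blank alone.

How it is judged:
By the outcome, as a careful person would: the job done as asked, in the order asked, and still so for the second after the job is handed in, while the arm keeps its last pose, push and grip.
It also fails if it takes over 67 s, if anything falls off the work surface, if the arm or the gripper's body presses on something with over 40 N, if the wrist force passes 120 N, or if a joint passes its speed limit or range.

## Working session

There is one attempt and no reset: what is moved stays moved. The work goes in short steps, Python scripts to look and compute and a tool call to move; the robot and the scene stay as the last step left them, time stands still between calls to the robot, and variables do not carry over. Pictures are saved under pics/ and viewed, at most 10 in all, crops included, and the job is handed in when it is done.

Besides the shell and the picture viewer there is one more tool, called as name(argument=value, ...) on one line, values as JSON. move_arm: Moves the arm, as the interface text tells. Its arguments: {"type":"object","properties":{"steps":{"type":"array"}},"required":["steps"]}

```bash
mkdir -p pics
python3 - <<'E'
from workcell import ctrl,cams
import cv2,numpy as np
o=ctrl.get_obs();print(o['t'],o['ee_pos'],o['orientation'],o['ft_force'],o['width'])
for c in ['scene','side']:
    d=cams.get_image(c);cv2.imwrite(f'pics/{c}1.png',cv2.resize(d['image'][:,:,::-1],(800,600)))
    print(c,d['xyz'],np.round(d['rotation'],3).tolist(),d['camera_matrix'])
    for n in ['blank','jig','fence','stop','spare','offcut']:
        print(n,[(round(b['p'],2),np.round(b['rect']).tolist()) for b in cams.boxes_of(c,n)[:4]])
E
```

```text
0.0 [255.04739373 570.00309816 221.90712949] [-6.56031293e-01 -3.07200047e+00  2.29866341e-03] [-0.27356197 -0.22322001 -0.12978934] 87.74856355583705
scene [1213.82815974  338.3877008   787.37055676] [-1.366, -2.122, 0.976] [[382.09154924   0.         261.81473248]
 [  0.         382.09154924 192.77663764]
 [  0.           0.           1.        ]]
blank [(0.86, [184.0, 195.0, 48.0, 41.0]), (0.72, [149.0, 236.0, 54.0, 46.0]), (0.65, [262.0, 220.0, 52.0, 33.0])]
jig [(0.81, [279.0, 246.0, 175.0, 109.0])]
fence [(0.62, [280.0, 265.0, 153.0, 42.0])]
stop [(0.63, [329.0, 255.0, 14.0, 22.0])]
spare [(0.6, [452.0, 247.0, 64.0, 37.0]), (0.28, [264.0, 222.0, 54.0, 37.0])]
offcut [(0.8, [345.0, 221.0, 17.0, 23.0]), (0.44, [281.0, 267.0, 153.0, 39.0]), (0.39, [280.0, 245.0, 173.0, 108.0])]
side [-197.67445556 -751.63236322  910.68796191] [-2.13, 0.851, -0.378] [[422.70694352   0.         257.12950325]
 [  0.         422.70694352 192.15677519]
 [  0.           0.           1.        ]]
blank [(0.7, [268.0, 191.0, 42.0, 35.0]), (0.61, [365.0, 211.0, 47.0, 37.0]), (0.58, [329.0, 244.0, 53.0, 44.0])]
jig [(0.75, [252.0, 193.0, 150.0, 89.0]), (0.29, [396.0, 251.0, 47.0, 48.0])]
fence [(0.82, [276.0, 163.0, 94.0, 41.0])]
stop [(0.8, [239.0, 157.0, 18.0, 16.0])]
spare [(0.84, [150.0, 150.0, 42.0, 26.0]), (0.26, [238.0, 158.0, 19.0, 17.0])]
offcut [(0.55, [206.0, 176.0, 16.0, 19.0])]
```

View pics/scene1.png

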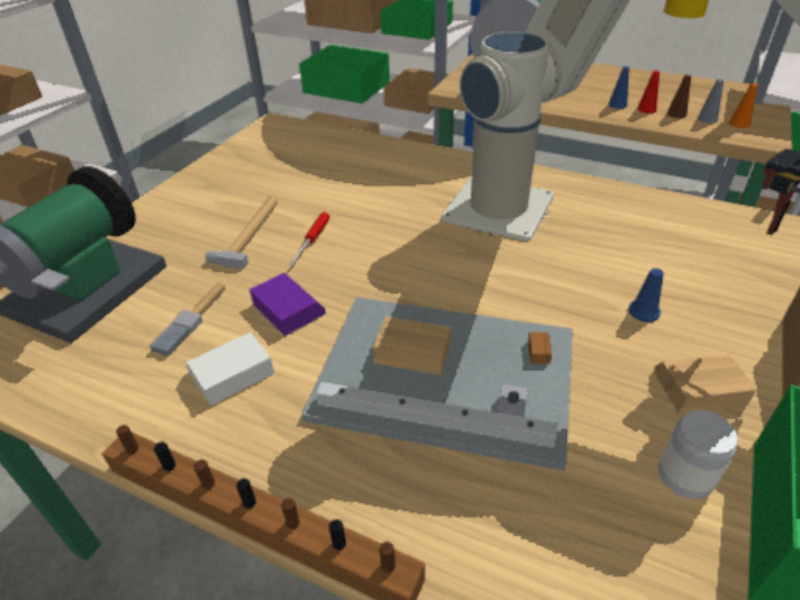

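View pics/side1.png

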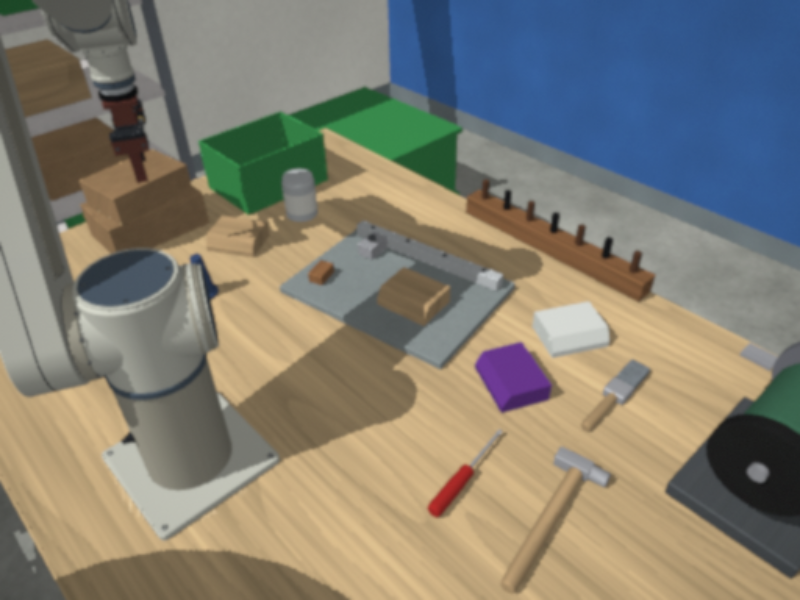

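The blank is the wooden one on the jig, at (264,221) in the scene camera and (268,191) in the side camera. The purple (184,195) and white (149,236) blocks are look-alikes off the jig, and the spare at (452,247) is off the jig to the left. Stop block is at (329,255), offcut at (345,221). Next I'll fit the poses by silhouette and confirm them with a crop.

```bash
cat > h.py <<'E'
from workcell import ctrl,cams
import cv2,numpy as np
from scipy.spatial.transform import Rotation as R
from scipy.optimize import minimize
def box(x0,x1,y0,y1,z0,z1): return np.array([[x,y,z] for x in(x0,x1) for y in(y0,y1) for z in(z0,z1)],float)
JIG=box(-150,150,-210,210,0,18); FENCE=box(100,125,-190,190,18,48)
BL=np.array([[x,y,z+18] for y in(-60,60) for x,z in((-47.5,0),(-47.5,14),(-32.5,40),(47.5,40),(47.5,0))],float)
def stopbox(y): return box(40,100,y,y+40,18,48)
def T(p,pts):
    c,s=np.cos(p[2]),np.sin(p[2]); q=pts.copy()
    q[:,0]=p[0]+c*pts[:,0]-s*pts[:,1]; q[:,1]=p[1]+s*pts[:,0]+c*pts[:,1]; return q
def proj(d,P):
    Rm=R.from_rotvec(np.ravel(d['rotation'])).as_matrix() if np.size(d['rotation'])==3 else np.array(d['rotation'])
    c=(P-d['xyz'])@Rm; uv=c@d['camera_matrix'].T; return uv[:,:2]/uv[:,2:]
def hullmask(uv):
    m=np.zeros((384*4,512*4),np.uint8); h=cv2.convexHull(((uv+.5)*4).astype(np.float32))
    cv2.fillConvexPoly(m,np.round(h).astype(np.int32),1); return cv2.resize(m*255,(512,384),interpolation=cv2.INTER_AREA)/255.
def hull_of(mask):
    pts=np.argwhere(mask)[:,::-1].astype(np.int32); m=np.zeros(mask.shape,np.uint8)
    cv2.fillConvexPoly(m,cv2.convexHull(pts),1); return m.astype(float)
def iou(a,b): return np.minimum(a,b).sum()/np.maximum(a,b).sum()
def best_mask(c,n,near=None,r=25):
    for b in cams.cut_out(c,n):
        if near is None or np.hypot(b['rect'][0]-near[0],b['rect'][1]-near[1])<r: return b['pixels']
def fit(obs,x0,sc=(15,15,.1)):
    # obs: list of (cam dict, points fn(p), mask)
    f=lambda p:-sum(iou(hullmask(proj(d,g(p))),m) for d,g,m in obs)/len(obs)
    best=None
    for k in range(2):
        x=x0 if best is None else best.x
        s=np.vstack([x]+[np.array(x)+np.eye(len(x))[i]*sc[i]/(1+k) for i in range(len(x))])
        best=minimize(f,x,method='Nelder-Mead',options=dict(initial_simplex=s,xatol=.05,fatol=1e-5,maxiter=300))
    return best
E
python3 - <<'E'
from h import *
D={c:cams.get_image(c) for c in['scene','side']}
near={'scene':(264,221),'side':(268,191)}
M={(c,n):best_mask(c,n) for c in D for n in['jig','fence','stop']}
B={c:best_mask(c,'blank',near[c]) for c in D}
for k,v in M.items(): print(k,None if v is None else v.sum())
# initial guess by ray to z=18 of jig centre
d=D['scene'];Rm=R.from_rotvec(d['rotation']).as_matrix()
def ray(u,v,z):
    r=Rm@np.linalg.solve(d['camera_matrix'],[u,v,1]);return d['xyz']+r*(z-d['xyz'][2])/r[2]
a=ray(204,266,48);b=ray(358,285,48);print('fence ends',a,b)
yaw=np.arctan2(-(b-a)[0],(b-a)[1]);c0=(a+b)/2-112*np.array([np.cos(yaw),np.sin(yaw),0])
x0=[c0[0],c0[1],yaw];print('x0',x0)
allp=np.vstack([JIG,FENCE])
obs=[(D[c],(lambda p:T(p,JIG)),None if M[c,'jig'] is None else hull_of(M[c,'jig'])) for c in D]
obs2=[(D[c],(lambda p:T(p,FENCE)),hull_of(M[c,'fence'])) for c in D if M[c,'fence'] is not None]
obs=[o for o in obs if o[2] is not None]
for nm,oo in(('jig',obs),('fence',obs2),('both',obs+obs2)):
    r=fit(oo,x0);print(nm,np.round(r.x,3),r.fun)
J=r.x
oo=[(D[c],(lambda p:T(J,stopbox(p[0]))),hull_of(M[c,'stop'])) for c in D if M[c,'stop'] is not None]
# include screw in silhouette
for o in range(len(oo)):
    oo[o]=(oo[o][0],(lambda p:T(J,np.vstack([stopbox(p[0]),box(61,79,p[0]+11,p[0]+29,48,60)]))),oo[o][2])
for y0 in(30,80):
    r=fit(oo,[y0],(15,));print('stop y',r.x,r.fun)
st=r.x[0]
b0=ray(264,221,38)
oo=[(D[c],(lambda p:T(p,BL)),hull_of(B[c])) for c in D if B[c] is not None]
for o in oo: print('blank one',np.round(fit([o],[b0[0],b0[1],J[2]]).x,3))
r=fit(oo,[b0[0],b0[1],J[2]]);print('blank',np.round(r.x,3),r.fun,len(oo))
b=r.x
np.save('est.npy',np.r_[J,st,b])
ims=[]
for c in D:
    im=D[c]['image'][:,:,::-1].copy();im=cv2.resize(im,None,fx=4,fy=4)
    for P,col in((T(J,JIG),(255,0,0)),(T(J,FENCE),(0,255,255)),(T(J,stopbox(st)),(0,0,255)),(T(b,BL),(0,255,0))):
        uv=(proj(D[c],P)+.5)*4
        cv2.polylines(im,[cv2.convexHull(uv.astype(np.float32)).astype(int)],True,col,1)
    u,v=near[c];ims.append(im[(v-50)*4:(v+100)*4,(u-100)*4:(u+100)*4] if c=='scene' else im[(v-75)*4:(v+75)*4,(u-100)*4:(u+100)*4])
cv2.imwrite('pics/a.png',ims[0]);cv2.imwrite('pics/b.png',ims[1])
E
```

```text
('scene', 'jig') 9365
('scene', 'fence') 2408
('scene', 'stop') 293
('side', 'jig') 5105
('side', 'fence') 1040
('side', 'stop') 205
fence ends [752.81510498 -42.34841419  48.        ] [654.65611335 309.23357163  48.        ]
x0 [np.float64(595.8610470404221), np.float64(103.32482903826528), np.float64(0.27225958825608415)]
jig [5.53482e+02 8.82110e+01 1.98000e-01] -0.9631748092678907
fence [5.54754e+02 8.89080e+01 1.93000e-01] -0.9048358653879393
both [5.54237e+02 8.88950e+01 1.95000e-01] -0.9302207664289985
stop y [98.37890625] -0.7640772937073563
stop y [99.6875] -0.7659338323014776
blank one [5.36911e+02 1.75980e+01 1.84000e-01]
blank one [5.35361e+02 1.85560e+01 1.93000e-01]
blank [5.36241e+02 1.78170e+01 1.86000e-01] -0.9413097610470245 2
```

View pics/a.png

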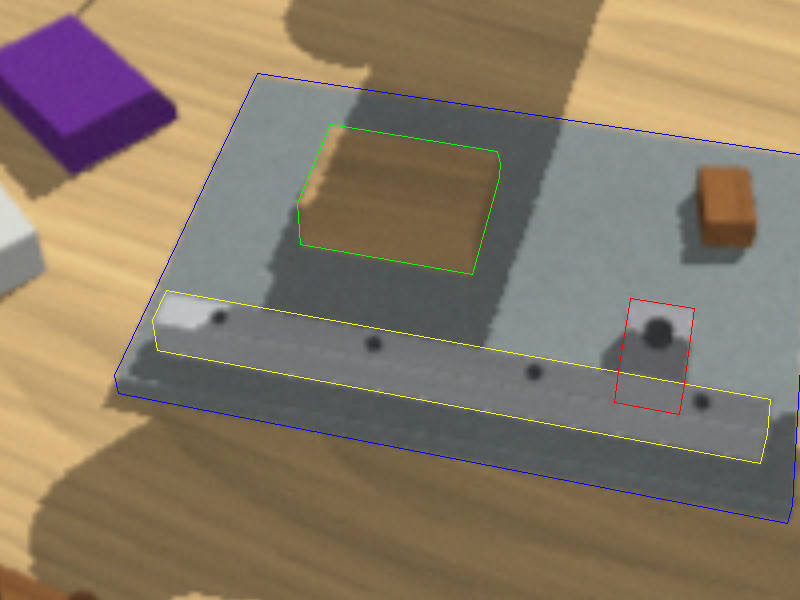

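View pics/b.png

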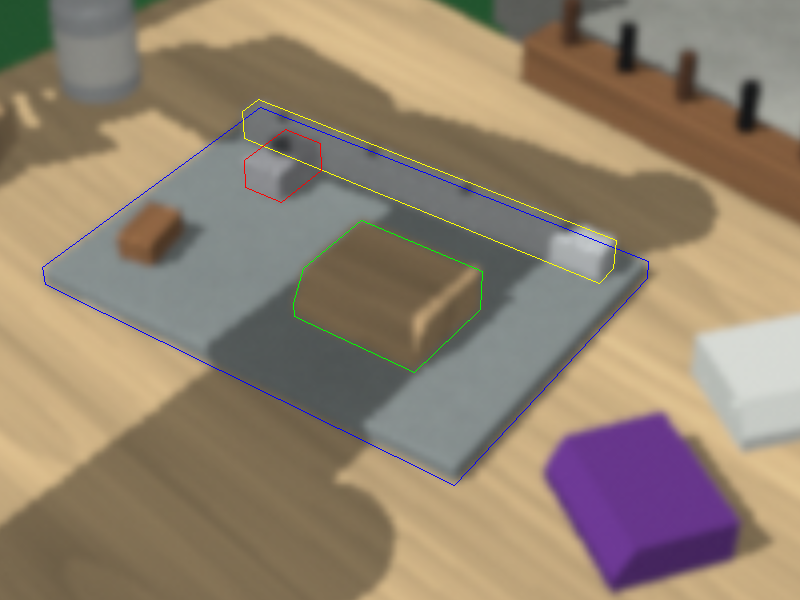

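The fits agree with both pictures: jig at (554, 89) yaw 0.195, stop face at jig y ≈ 99. The blank sits nearly square at jig (-31, -66), so it must go about +84 mm in x and +105 mm in y. I'll turn the tool's y axis onto jig y and travel.

move_arm(steps=[[[0,0,0],-1,0],[[0,0,0],-1,0],[[0,0,0],-1,0],[[0,0,0],-1,0],[[0,0,0],-1,0],[[0,0,0],-1,0],[[0,0,0],-1,0],[[-0.15,-1,0],0,0],[[-0.15,-1,0],0,0],[[-0.15,-1,0],0,0],[[-0.15,-1,0],0,0],[[-0.15,-1,0],0,0],[[-0.15,-1,0],0,0],[[-0.15,-1,0],0,0],[[-0.15,-1,0],0,0],[[-0.15,-1,0],0,0],[[-0.15,-1,0],0,0],[[-0.15,-1,0],0,0],[[-0.15,-1,0],0,0],[[-0.15,-1,0],0,0]])

```text
t: 2.87
ee_pos: [364.8, 259.4, 222.9]
orientation: [-0.298, 3.127, 0.0]
ft_force: [0.7, -0.0, 0.1]
width: 87.5
grasp_force: 0.0
```

```bash
cat > st.py <<'E'
from h import *
e=np.load('est.npy')
def tool():
    o=ctrl.get_obs(); c,s=np.cos(e[2]),np.sin(e[2]); A=np.array([[c,s],[-s,c]])
    p=A@(np.array(o['ee_pos'][:2])-e[:2]); M=R.from_rotvec(o['orientation']).as_matrix()
    y=A@M[:2,1]; f=A@np.array(o['ft_force'][:2])
    print('t%.2f jig xy %s z %.1f toolyaw %.2fdeg tilt %.2f F jig %s w %.1f'%(o['t'],np.round(p,1),o['ee_pos'][2],np.degrees(np.arctan2(-y[0],y[1])),np.degrees(np.arccos(-M[2,2])),np.round([*f,o['ft_force'][2]],1),o['width']))
if __name__=='__main__': tool()
E
python3 st.py
```

```text
t2.87 jig xy [-152.8  204. ] z 222.9 toolyaw -0.25deg tilt 0.03 F jig [ 0.7 -0.2  0.1] w 87.5
```

move_arm(steps=[[[-0.15,-1,0],0,0],[[-0.15,-1,0],0,0],[[-0.15,-1,0],0,0],[[-0.15,-1,0],0,0],[[-0.15,-1,0],0,0],[[-0.15,-1,0],0,0],[[-0.15,-1,0],0,0],[[-0.15,-1,0],0,0],[[-0.15,-1,0],0,0],[[-0.15,-1,0],0,0],[[-0.1,-0.7,0],0,0],[[0,0,1],0,0],[[0,0,1],0,0],[[0,0,1],0,0],[[0,0,1],0,0],[[0,0,1],0,0],[[0,0,1],0,0],[[0,0,0.5],0,0],[[0,0,0],0,0],[[0,0,0],0,0]])

```text
t: 4.53
ee_pos: [454.1, 5.4, 59.9]
orientation: [0.298, -3.126, -0.0]
ft_force: [0.3, 0.3, -0.1]
width: 88.0
grasp_force: 0.0
```

```bash
python3 st.py
python3 - <<'E'
from h import *
o=ctrl.get_obs();d=cams.get_image('wrist');cv2.imwrite('pics/w1.png',d['image'][:,:,::-1])
E
```

```text
t4.53 jig xy [-114.4  -62.6] z 59.9 toolyaw -0.26deg tilt 0.08 F jig [ 0.3  0.2 -0.1] w 88.0
```

View pics/w1.png

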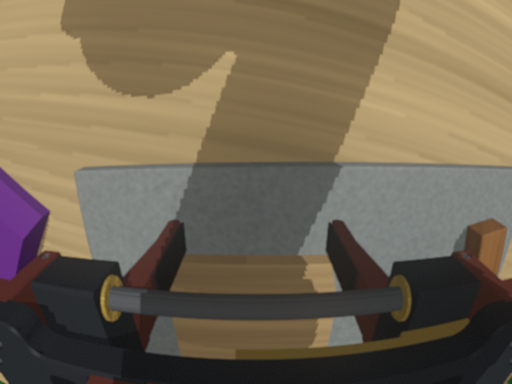

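The fingers straddle the middle of the blank's near side: edge at row 255, tips at columns 180 and 335, on the robot side of it. I'll lower and push towards the fence.

move_arm(steps=[[[0,-0.1,0.7],0,0],[[0,0,0.7],0,0],[[-0.25,0,0],0.05,0],[[-0.25,0,0],0,0],[[-0.25,0,0],0,0],[[-0.25,0,0],0,0],[[-0.25,0,0],0,0],[[-0.25,0,0],0,0],[[-0.25,0,0],0,0],[[-0.25,0,0],0,0],[[-0.25,0,0],0,0],[[-0.25,0,0],0,0],[[-0.25,0,0],0,0],[[-0.25,0,0],0,0],[[-0.25,0,0],0,0],[[-0.25,0,0],0,0],[[-0.2,0,0],0,0],[[0,0,0],0,0],[[0,0,0],0,0]])

```text
t: 6.17
ee_pos: [546.7, 20.2, 25.2]
orientation: [-0.291, 3.127, -0.0]
ft_force: [-0.3, 0.3, -0.2]
width: 87.7
grasp_force: 0.0
```

```bash
python3 st.py
```

```text
t6.17 jig xy [-20.7 -66. ] z 25.2 toolyaw -0.51deg tilt 0.08 F jig [-0.3  0.4 -0.2] w 87.7
```

move_arm(steps=[[[-0.08,0,0],-0.1,0],[[-0.08,0,0],0,0],[[-0.08,0,0],0,0],[[-0.08,0,0],0,0],[[-0.08,0,0],0,0],[[-0.04,0,0],0,0],[[-0.04,0,0],0,0],[[0,0,0],0,0]])

```text
t: 6.83
ee_pos: [557.8, 22.4, 25.2]
orientation: [-0.305, 3.126, -0.0]
ft_force: [-0.1, 0.6, -0.3]
width: 87.6
grasp_force: 0.5
```

```bash
python3 st.py
```

```text
t6.83 jig xy [ -9.4 -65.9] z 25.2 toolyaw -0.01deg tilt 0.02 F jig [-0.   0.6 -0.3] w 87.6
```

move_arm(steps=[[[-0.04,0,0],0,0],[[-0.04,0,0],0,0],[[-0.04,0,0],0,0],[[0,0,0],0,0]])

```text
t: 7.17
ee_pos: [560.9, 23.0, 25.2]
orientation: [-0.305, 3.126, 0.0]
ft_force: [-1.5, -0.7, -0.9]
width: 87.8
grasp_force: 0.4
```

```bash
python3 st.py
python3 - <<'E'
from h import *
e=np.load('est.npy')
D={c:cams.get_image(c) for c in['scene','side']};p=proj
for c in D:
    g=proj(D[c],T(e[:3],np.array([[52.,-66,58]])))[0];u,v=g.astype(int)
    B=best_mask(c,'blank',(u,v),20);print(c,u,v,None if B is None else B.sum())
    if c=='scene' and B is not None:
        r=fit([(D[c],lambda p:T(p,BL),hull_of(B))],list(T(e[:3],np.array([[50.,-66,18]]))[0][:2])+[e[2]]);q=r.x
        cc,s=np.cos(e[2]),np.sin(e[2]);w=q[:2]-e[:2];print('blank in jig',cc*w[0]+s*w[1],-s*w[0]+cc*w[1],np.degrees(q[2]-e[2]),r.fun)
    im=cv2.resize(D[c]['image'][v-37:v+38,u-50:u+50,::-1],(400,300),interpolation=cv2.INTER_CUBIC)
    D[c]=dict(D[c],crop=im)
cv2.imwrite('pics/c.png',np.hstack([D[c]['crop'] for c in D]))
E
```

```text
t7.17 jig xy [ -6.2 -65.9] z 25.2 toolyaw -0.02deg tilt 0.04 F jig [-1.6 -0.4 -0.9] w 87.8
scene 256 234 None
side 278 171 None
```

View pics/c.png

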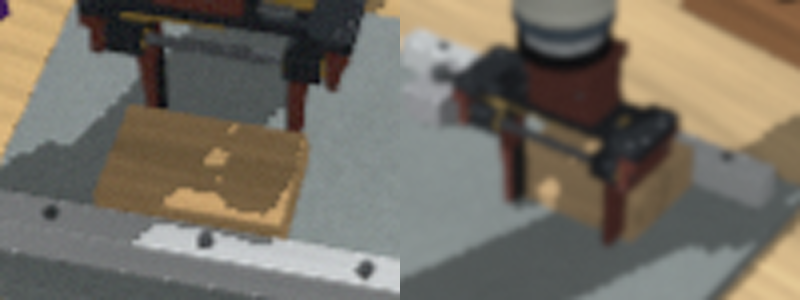

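The blank has slid straight and stands just short of the fence. I'll continue in small steps until the force rises.

move_arm(steps=[[[-0.04,0,0],0,0],[[-0.04,0,0],0,0],[[-0.04,0,0],0,0],[[0,0,0],0,0]])

```text
t: 7.7
ee_pos: [561.7, 23.3, 25.0]
orientation: [0.305, -3.123, 0.0]
ft_force: [-6.2, -2.8, 4.7]
width: 87.7
grasp_force: 3.2
```

```bash
python3 st.py
```

```text
t7.70 jig xy [ -5.4 -65.8] z 25.0 toolyaw -0.00deg tilt 0.21 F jig [-6.7 -1.5  4.7] w 87.7
```

move_arm(steps=[[[-0.04,0,0],0,0],[[0,0,0],0,0],[[0.3,0,0],0,0],[[0.7,0,0],0,0],[[0,0,-1],0,0],[[0,0,-1],0,0],[[0,0,-1],0,0],[[0,0,-1],0,0.5],[[0,-1,0],0,0.5],[[0,-1,0],0,0.5],[[0,-1,0],0,0.5],[[0,-1,0],0,0.5],[[-1,0,0],0,0.5],[[-1,0,0],0,0.5],[[-1,0,0],0,0.5],[[0,0,0],0,0.5]])

```text
t: 9.03
ee_pos: [637.7, -64.5, 125.9]
orientation: [-0.305, 3.121, -0.001]
ft_force: [-1.0, 0.2, -0.0]
width: 43.9
grasp_force: 0.0
```

```bash
python3 st.py; python3 -c "
from workcell import ctrl;print(ctrl.get_obs()['qpos'])"
```

```text
t9.03 jig xy [  52.2 -166.7] z 125.9 toolyaw 0.00deg tilt 0.36 F jig [-0.9  0.4 -0. ] w 43.9
[-1.19600153e-01  5.59202195e-01  1.65863329e+00  5.39967376e-04
  9.17535593e-01 -1.88537195e+00]
```

move_arm(steps=[[[0,0,0],1,0.5],[[0,0,0],1,0.5],[[0,0,0],1,0.5],[[0,0,0],1,0.5],[[0,0,0],1,0.5],[[0,0,0],1,0.5],[[0,0,0],1,0.5],[[0,0,0],1,0.5],[[0,0,0],1,0.5],[[0,0,0],1,0.5],[[0,0,0],1,0.5],[[0,0,0],1,0.5],[[0,0,0],1,0.5],[[0,0,0],1,0.5],[[0,0,0],1,0.5],[[0,0,0],1,0.5],[[0,0,0],1,0.5],[[0,0,0],1,0.5],[[0,0,1],0,0.5],[[0,0,0],0,0.5]])

```text
t: 10.7
ee_pos: [630.4, -64.5, 97.3]
orientation: [-1.993, -2.424, 0.003]
ft_force: [-1.3, -0.2, -1.0]
width: 44.1
grasp_force: 0.0
```

```bash
python3 st.py
python3 - <<'E'
from h import *
e=np.load('est.npy')
D={c:cams.get_image(c) for c in['scene','side']};oo=[]
x0=list(T(e[:3],np.array([[52.,-66,18]]))[0][:2])+[e[2]]
for c in D:
    g=proj(D[c],T(e[:3],np.array([[52.,-66,38]])))[0];B=best_mask(c,'blank',g,20);print(c,g,None if B is None else B.sum())
    if B is not None: oo.append((D[c],lambda p:T(p,BL),hull_of(B)))
if oo:
    r=fit(oo,x0);q=r.x;cc,s=np.cos(e[2]),np.sin(e[2]);w=q[:2]-e[:2];print('blank in jig',cc*w[0]+s*w[1],-s*w[0]+cc*w[1],np.degrees(q[2]-e[2]),r.fun)
E
```

```text
t10.70 jig xy [  45.1 -165.3] z 97.3 toolyaw -90.01deg tilt 0.22 F jig [-1.3  0.  -1. ] w 44.1
scene [256.63778556 240.17542144] 1299
side [278.46822079 176.06610217] 956
blank in jig 51.16967190205673 -66.83873942828221 -0.305615490841498 -0.8633367814551107
```

move_arm(steps=[[[0,0.2,1],0,0.5],[[0,0.05,1],0,0.5],[[0,0,0.75],0,0.5],[[0,0,0],0,0.5],[[0.3,0,0],0,0.5],[[0.3,0,0],0,0.5],[[0.3,0,0],0,0.5],[[0.3,0,0],0,0.5],[[0.3,0,0],0,0.5],[[0.3,0,0],0,0.5],[[0.3,0,0],0,0.5],[[0.3,0,0],0,0.5],[[0.3,0,0],0,0.5],[[0.3,0,0],0,0.5],[[0.3,0,0],0,0.5],[[0.3,0,0],0,0.5],[[0.3,0,0],0,0.5],[[0.3,0,0],0,0.5],[[0.3,0,0],0,0.5],[[0,0,0],0,0.5]])

```text
t: 12.57
ee_pos: [616.4, 48.5, 31.1]
orientation: [-1.994, -2.426, 0.0]
ft_force: [0.9, 0.4, 0.1]
width: 43.8
grasp_force: 0.0
```

```bash
python3 st.py
```

```text
t12.57 jig xy [ 53.2 -51.7] z 31.1 toolyaw -89.97deg tilt 0.07 F jig [0.9 0.3 0.1] w 43.8
```

move_arm(steps=[[[0.12,-0.05,0],0,0.5],[[0.12,-0.05,0],0,0.5],[[0.12,0,0],0,0.5],[[0.12,0,0],0,0.5],[[0.08,0,0],0,0.5],[[0.08,0,0],0,0.5],[[0.06,0,0],0,0.5],[[0,0,0],0,0.5]])

```text
t: 13.23
ee_pos: [611.2, 63.9, 31.4]
orientation: [-1.995, -2.426, -0.0]
ft_force: [-0.1, 0.4, 0.2]
width: 44.0
grasp_force: 0.0
```

```bash
python3 st.py
```

```text
t13.23 jig xy [ 51.1 -35.6] z 31.4 toolyaw -90.01deg tilt 0.01 F jig [-0.1  0.4  0.2] w 44.0
```

move_arm(steps=[[[0.06,0,0],0,0.5],[[0.06,0,0],0,0.5],[[0.06,0,0],0,0.5],[[0,0,0],0,0.5]])

```text
t: 13.57
ee_pos: [610.5, 68.0, 31.5]
orientation: [1.995, 2.427, 0.0]
ft_force: [0.3, -1.2, -1.1]
width: 44.1
grasp_force: 0.7
```

```bash
python3 st.py
```

```text
t13.57 jig xy [ 51.2 -31.3] z 31.5 toolyaw -90.00deg tilt 0.01 F jig [ 0.1 -1.3 -1.1] w 44.1
```

move_arm(steps=[[[0.05,0,0],0,0.5],[[0.05,0,0],0,0.5],[[0.05,0,0],0,0.5],[[0,0,0],0,0.5]])

```text
t: 13.9
ee_pos: [610.8, 68.3, 31.8]
orientation: [1.991, 2.425, -0.003]
ft_force: [3.9, -19.5, 0.5]
width: 43.9
grasp_force: 10.1
```

```bash
python3 st.py
```

```text
t13.90 jig xy [ 51.5 -31.1] z 31.8 toolyaw -89.92deg tilt 0.26 F jig [  0.1 -19.9   0.5] w 43.9
```

The blank is seated against the stop at 20 N. Back off, rise and turn the fingers back.

move_arm(steps=[[[-0.4,0,0],0,0.5],[[-0.6,0,0],0,0.5],[[0,0,-1],0,0.5],[[0,0,-1],0,0.5],[[0,0,-1],0,0.5],[[0,0,-1],-1,0.5],[[0,-1,0],0,0.5],[[0,-1,0],0,0.5],[[0,-1,0],0,0.5],[[0,-0.8,0],0,0.5],[[0,0,0],-1,0.5],[[0,0,0],-1,0.5],[[0,0,0],-1,0.5],[[0,0,0],-1,0.5],[[0,0,0],-1,0.5],[[0,0,0],-1,0.5],[[0,0,0],-1,0.5],[[0,0,0],-1,0.5],[[0,0,0],-1,0.5],[[0,0,0],-1,0.5]])

```text
t: 15.57
ee_pos: [523.4, 20.4, 131.5]
orientation: [-0.643, -3.075, -0.001]
ft_force: [-0.7, -0.8, 0.2]
width: 44.1
grasp_force: 0.0
```

move_arm(steps=[[[0,0,0],-1,0.5],[[0,0,0],-1,0.5],[[0,0,0],-1,0.5],[[0,0,0],-1,0.5],[[0,0,0],-1,0.5],[[0,0,0],-1,0.5],[[0,0,0],-1,0.5],[[0,0,0],0,0.5]])

```text
t: 16.23
ee_pos: [523.4, 20.4, 131.5]
orientation: [-0.309, 3.126, 0.001]
ft_force: [-0.3, -0.3, -0.3]
width: 43.9
grasp_force: 0.0
```

```bash
python3 st.py
python3 - <<'E'
from h import *
e=np.load('est.npy')
D={c:cams.get_image(c) for c in['scene','side']};oo=[];cr=[]
x0=list(T(e[:3],np.array([[52.,39,18]]))[0][:2])+[e[2]]
for c in D:
    g=proj(D[c],T(e[:3],np.array([[52.,39,38]])))[0];B=best_mask(c,'blank',g,20);print(c,g,None if B is None else B.sum())
    if B is not None: oo.append((D[c],lambda p:T(p,BL),hull_of(B)))
    u,v=g.astype(int);cr.append(cv2.resize(D[c]['image'][v-37:v+38,u-50:u+50,::-1],(400,300),interpolation=cv2.INTER_CUBIC))
cv2.imwrite('pics/d.png',np.hstack(cr))
if oo:
    r=fit(oo,x0);q=r.x;cc,s=np.cos(e[2]),np.sin(e[2]);w=q[:2]-e[:2];print('blank in jig',cc*w[0]+s*w[1],-s*w[0]+cc*w[1],np.degrees(q[2]-e[2]),r.fun)
E
```

```text
t16.23 jig xy [-43.5 -61.2] z 131.5 toolyaw 0.14deg tilt 0.02 F jig [-0.3 -0.2 -0.3] w 43.9
scene [296.42235457 247.06470405] 1362
side [253.35217868 165.63086544] 764
blank in jig 48.00867762686112 37.38183780829932 -0.15177324041591225 -0.8772591447801175
```

View pics/d.png

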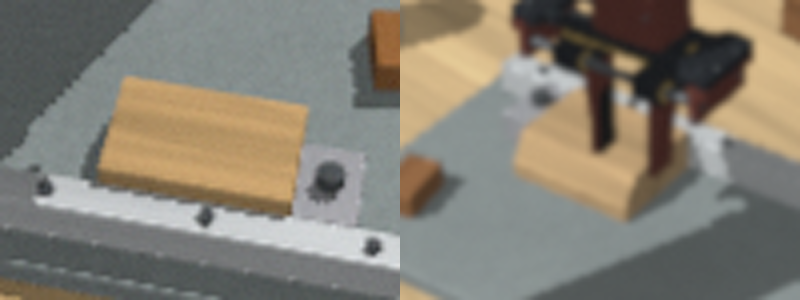

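The blank lies flat and square with its end on the stop (crop 300,150). A small gap to the fence isn't ruled out, so I'll press the upright side home again and then go to the bevel.

move_arm(steps=[[[0,1,0],0,0.5],[[0,1,0],0,0.5],[[0,1,0],0,0.5],[[0,1,0],0,0.5],[[0,0,1],0,0.5],[[0,0,1],0,0.5],[[0,0,1],0,0.5],[[0,0,1],0,0.5],[[0,0,0.2],0,0.5],[[-0.3,0,0],0,0.5],[[-0.3,0,0],0,0.5],[[-0.3,0,0],0,0.5],[[-0.2,0,0],0,0.5],[[-0.15,0,0],0,0.5],[[-0.1,0,0],0,0.5],[[0,0,0],0,0.5]])

```text
t: 17.77
ee_pos: [538.0, 125.5, 27.0]
orientation: [-0.305, 3.125, 0.0]
ft_force: [-0.2, -1.3, 0.2]
width: 43.5
grasp_force: 0.0
```

```bash
python3 st.py
```

```text
t17.77 jig xy [-8.8 39. ] z 27.0 toolyaw -0.02deg tilt 0.08 F jig [-0.5 -1.3  0.2] w 43.5
```

move_arm(steps=[[[-0.05,0,0],0,0.5],[[-0.05,0,0],0,0.5],[[-0.05,0,0],0,0.5],[[-0.05,0,0],0,0.5],[[0,0,0],0,0.5]])

```text
t: 18.18
ee_pos: [540.8, 126.0, 26.2]
orientation: [0.305, -3.124, 0.001]
ft_force: [-4.9, -1.6, 3.7]
width: 44.2
grasp_force: 2.3
```

```bash
python3 st.py
```

```text
t18.18 jig xy [-6. 39.] z 26.2 toolyaw -0.01deg tilt 0.15 F jig [-5.1 -0.6  3.7] w 44.2
```

move_arm(steps=[[[-0.06,0,0],0,0.5],[[-0.06,0,0],0,0.5],[[0,0,0],0,0.5]])

```text
t: 18.43
ee_pos: [541.0, 126.0, 25.8]
orientation: [0.304, -3.118, 0.001]
ft_force: [-11.8, -2.4, 8.4]
width: 43.9
grasp_force: 6.1
```

```bash
python3 st.py
```

```text
t18.43 jig xy [-5.8 39. ] z 25.8 toolyaw -0.00deg tilt 0.48 F jig [-12.   -0.1   8.4] w 43.9
```

Flush: 12 N with no further travel. Back off, rise to bevel height and approach it.

move_arm(steps=[[[0.4,0,0],0,0.5],[[0.5,0,0],0,0.5],[[0,0,-0.8],0,0.5],[[0,0,0],0,0.5],[[0,0,0],0,0.5],[[-0.3,0,0],0,0.5],[[-0.3,0,0],0,0.5],[[-0.1,0,0],0,0.5],[[0,0,0],0,0.5],[[0,0,0],0,0.5]])

```text
t: 19.27
ee_pos: [540.2, 125.9, 45.9]
orientation: [0.305, -3.126, 0.0]
ft_force: [0.1, 0.0, -0.7]
width: 44.1
grasp_force: 0.0
```

```bash
python3 st.py
```

```text
t19.27 jig xy [-6.6 39. ] z 45.9 toolyaw -0.02deg tilt 0.03 F jig [ 0.1 -0.  -0.7] w 44.1
```

move_arm(steps=[[[-0.15,0,0],0,0.5],[[-0.12,0,0],0,0.5],[[-0.07,0,0.04],0,0.5],[[-0.07,0,0.04],0,0.5],[[0,0,0],0,0.5]])

```text
t: 19.68
ee_pos: [549.1, 127.7, 45.0]
orientation: [0.305, -3.124, 0.0]
ft_force: [-6.2, -1.2, 11.7]
width: 44.1
grasp_force: 5.7
```

```bash
python3 st.py
```

```text
t19.68 jig xy [ 2.5 39.1] z 45.0 toolyaw -0.01deg tilt 0.15 F jig [-6.3 -0.  11.7] w 44.1
```

move_arm(steps=[[[-0.06,0,-0.02],0,0.5],[[-0.06,0,-0.02],0,0.5],[[0,0,0],0,0.5]])

```text
t: 19.93
ee_pos: [549.4, 127.7, 45.1]
orientation: [0.305, -3.119, 0.002]
ft_force: [-10.3, -2.1, 10.8]
width: 43.9
grasp_force: 7.4
```

```bash
python3 st.py
```

```text
t19.93 jig xy [ 2.7 39. ] z 45.1 toolyaw 0.00deg tilt 0.45 F jig [-10.5  -0.   10.8] w 43.9
```

move_arm(steps=[[[-0.06,0,-0.02],0,0.5],[[-0.06,0,-0.02],0,0.5],[[-0.06,0,-0.02],0,0.5],[[0,0,0],0,0.5],[[0,0,0],0,0.5]])

```text
t: 20.35
ee_pos: [549.8, 127.5, 45.3]
orientation: [0.304, -3.111, 0.003]
ft_force: [-18.0, -5.1, 9.3]
width: 44.1
grasp_force: 10.4
```

```bash
python3 st.py
```

```text
t20.35 jig xy [ 3.2 38.7] z 45.3 toolyaw 0.02deg tilt 0.92 F jig [-18.6  -1.5   9.3] w 44.1
```

The push is about 20.8 N along (0.89, -0.45), square to the bevel. I'll let it hold for a moment, check and take one look.

move_arm(steps=[[[0,0,0],0,0.5],[[0,0,0],0,0.5],[[0,0,0],0,0.5],[[0,0,0],0,0.5],[[0,0,0],0,0.5],[[0,0,0],0,0.5]])

```text
t: 20.85
ee_pos: [549.8, 127.5, 45.3]
orientation: [0.304, -3.111, 0.003]
ft_force: [-17.1, -6.1, 9.7]
width: 43.9
grasp_force: 10.4
```

```bash
python3 st.py
python3 - <<'E'
from h import *
e=np.load('est.npy')
cr=[]
for c in['scene','side']:
    d=cams.get_image(c);im=cv2.resize(d['image'][:,:,::-1],None,fx=4,fy=4,interpolation=cv2.INTER_CUBIC)
    P=T(e[:3],BL+np.array([52.5,39,0]))
    cv2.polylines(im,[cv2.convexHull(((proj(d,P)+.5)*4).astype(np.float32)).astype(int)],True,(0,255,0),1)
    u,v=(4*proj(d,P).mean(0)).astype(int);cr.append(im[v-200:v+200,u-200:u+200])
cv2.imwrite('pics/f.png',np.hstack(cr))
E
```

```text
t20.85 jig xy [ 3.2 38.7] z 45.3 toolyaw 0.02deg tilt 0.91 F jig [-17.9  -2.7   9.7] w 43.9
```

View pics/f.png

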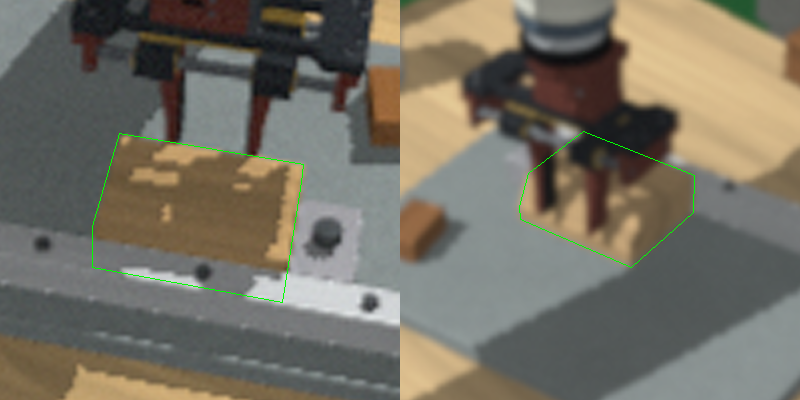

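The blank matches the home outline in both views, flush on the fence and end on the stop, with the tips on the bevel and the push steady. Handing in.

```bash
python3 -c "
from workcell import ctrl;print(ctrl.close_job())"
```

```text
the job is handed in; nothing more can be done
None
```

The job is handed in: the blank is flush along the fence with its end on the stop, and the fingertips are still pressing its bevel at about 20 N (18 N sideways, 10 N down).

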